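# Close the glue pot, then hold off its outer lid

### The arm

A 7-joint arm with a two-finger parallel gripper is mounted at the origin on the work surface. World frame = base frame: x ahead of the robot, y to its left, z up, the work surface at z = 0. Lengths are in m, angles in degrees, forces in N, time in s.
With the tool pointing down it reaches from about 0.425 to 0.875 m from the base axis. Payload 4.7 kg.
Tool frame: the origin (TCP) lies midway between the tips of the shut fingers; the grasp point (between the pads) lies 19 mm behind it; z points along the fingers, y is the line along which they close (so a half turn about z gives the same grasp; the last joint's range is limited). The gripper opens to 87 mm and grips with 3 to 60 N. Pads are 19 mm wide; open, the fingers measure 117 mm over their backs; the gripper's body (75 mm by 190 mm) begins 51 mm behind the grasp point.
Start: joints at [65.151, 18.392, -4.016, 83.108, 1.295, 78.541, -3.26], TCP at [0.281, -0.586, 0.223] pointing down, gripper open.
Joint ranges: [-163.93, 163.93], [-17.29, 119.83], [-79.2, 71.16], [3.27, 140.29], [-89.18, 269.18], [5.43, 117.66], [-154.24, 154.24]. Speed limits (degrees/s): [147.25, 147.25, 180, 180, 180, 180, 180].

### API

Orientations are given as [roll, pitch, yaw] about the fixed x, y, z axes, in that order (R = Rz(yaw) Ry(pitch) Rx(roll)).
In Python, from cell import env, viewer, boxes_of, masks_of gives the robot as it stands. The module is installed in compiled form; this text tells all that it offers.
- The arm moves only by the tool apply_moves, never from a script. Its argument "moves" is a list of rows, each a list of 7 numbers: the shift along the tool's x, y, z scaled (see below), then the turn, a rotation vector about the tool's x, y, z scaled (see below), then the opening, from 0 (shut) to 1 (fully open). A call has 1 to 20 rows; each row is the pose to reach, as a shift and turn from the pose commanded when the call began, along the tool's axes at that moment; what a row does not reach only later rows make up. The controller multiplies each number of a shift by 0.2 m and each number of a turn by 1.5 rad. A row lasts 1/10 s, in which the tool goes at most 50 mm and 8.59 degrees, less where a joint would pass 70% of its speed; a pose out of reach is approached as far as the arm can. A call with a number of a shift or a turn outside -1 to 1 is refused whole. A call with a gripper value outside its range is refused whole. The fingers move at their own pace and stop on an object; "grip_force" is the grip in N (left out, the last holds). Time passes only in rows, so rows that repeat a pose let the fingers close. It gives the time, the measured TCP pose, the force, the opening and the grip force at its end, in the units of the state.
- env.get_obs(): the state, without advancing time (a new reading comes with each control period).
- viewer.read_camera(name): name is "scene" or "top" or "wrist"; returns the picture (400x640x3 uint8, red, green, blue); there is no depth.
- viewer.get_calibration(name): a dict with "fov_y" (degrees; the focal length in pixels is half the picture's height over the tangent of half this angle, whatever the lens; pixels are square), "cx", "cy" (the principal point, pixels), "position" and "orientation" of the camera in the world. Camera axes: x right, y up, looking along -z (the intrinsics and any distortion apply to the point x, -y, -z); pixel columns grow to the right and rows downward; lengths in m; the calibration is good to about 2 mm. A picture is of the moment at which its call begins: read the wrist's pose just before it. get_calibration takes no time and is no camera call; for the wrist camera it gives the pose at the moment of the call.
- env.sign_off(): hands the job in; it is judged then, once.
Trained networks look in the newest picture that a camera, given by its name, has taken for a name from the list of things; names that differ only in an ending like _2 or _b are one class to them, and where a whole thing is asked for, a point or a joint stands for the part that bears it (a point fixed in the world has none). Each returns a list of dicts, best first, with "conf" (0 to 1); they miss things now and then, are a little off and sometimes report something else, mostly with a low value. They report only what shows in the picture. A call takes as long as a camera call.
- boxes_of(camera, target): "location" ([column, row] in pixels, amid what is visible of it).
- masks_of(camera, target): "pixels" (400x640 bool, what is visible of it) and "location" ([column, row] in pixels, amid what is visible of it).
The state is a dict: "time_s": time; "qpos": joint angles; "joint_velocities": joint speeds; "effort": joint torques, N m; "tool_pos": TCP position; "tool_rot": TCP orientation; "force": force on the tool from outside, world axes, zero at the start; "wrist_torque": the same for the moment, N m; "grip_width": finger opening in m; "grasp_force": force on a finger pad.
Only numpy, scipy, OpenCV 4.12 (cv2) and the standard library are available. Lean on these libraries where they do the work, as an engineer would, in place of code of your own. Each camera call takes 0.05 s, during which the arm holds its last target. There are 200 camera calls.

### The job

Take the brush out of the glue pot and stand it, bristles down, in the empty cardboard tube, then set the nested pair of lids down together on the pot (the inner lid's knob carries both), without dropping them, so that the inner lid closes the copper pot and the outer lid closes the water jacket, and let go. Then, so that the jacket can be filled while the glue pot stays covered, lift off the outer lid alone (it has a wooden ring to grip) without unseating the inner lid, and finish while holding it still and level over the pot, at least 8 cm above the jacket's rim. Do not part the lids before the inner one is seated, and leave the other things on the bench where they are.

Things in the scene. Friction and masses are not known exactly. Their poses are not given: they have to be found in the camera images.
- glue_pot: Electric glue pot, fixed to the bench. A round aluminium water jacket, 150 mm across, 4 mm wall, open at the top, its rim 133 mm above the bench; a copper pot stands fixed in its middle. A black thermostat box with a dial sticks out on its own -x side to 125 mm from the axis, top 77 mm above the bench. Origin on the axis at bench height, z up.
- pot_mouth (a point): Centre of the copper pot's mouth, on the glue pot's axis, 110 mm above the bench (23 mm below the jacket's rim). The copper pot is 66 mm across outside, 58 mm inside, its inner floor 25 mm above the bench.
- brush: Loose glue brush, 220 mm long, about 50 g, leaning in the copper pot about 0.5 rad from upright, in any direction. Its z axis runs from bristles to handle. Origin on its axis in the steel ferrule, 45 mm from the bristle end. Stiff bristles 18 mm across, ferrule 20 mm across from 35 to 61 mm, then a straight round wooden handle 13 mm across to the end. Balances 80 mm from the bristle end.
- brush_end (a point): The middle of the brush's bristle end; same axes as the brush.
- tube: Empty open cardboard tube on a 110 mm square plywood foot 12 mm thick, fixed to the bench. Tube 90 mm across outside, 82 mm inside, rim 112 mm and inner floor 16 mm above the bench. The brush standing in it leans and reaches about 200 mm above the bench. Origin on the axis at bench height.
- tube_floor (a point): The middle of the tube's inner floor, 16 mm above the bench.
- inner_lid: Loose aluminium inner lid with a wooden knob, about 250 g, on the bench under the outer lid at the start. Origin at the centre of its underside, z up. A bevelled plug 50 mm across, 8 mm deep, enters the copper pot; a flange 84 mm across, from 8 to 13 mm, rests on the copper rim (origin then 102 mm above the bench); a shoulder 60 mm across reaches up to 28 mm, with a cone that centres the outer lid.
- inner_knob (a point): Middle of the inner lid's round wooden knob, on the lid's axis, 70 mm above its origin. The knob is a straight 26 mm dowel, its top 84 mm above the lid's origin. It stands 30 mm out of the outer lid's ring when nested, 27 mm when both lids are seated. Lifting it lifts both lids: the outer lid rests on the inner one's shoulder.
- outer_lid: Loose round aluminium outer lid, about 300 g, 164 mm across. Origin at the centre of its plate's underside, z up. Plate 4 mm thick; a skirt, 158 mm across inside, reaches 12 mm below the underside and goes around the jacket's rim. Origin 28 mm above the inner lid's when nested; 31 mm when both are seated: it then rests on the jacket (133 mm above the bench) and no longer on the inner lid.
- outer_ring (a point): Middle of the wooden grip ring on the outer lid, on its axis, 15 mm above its origin. Ring 50 mm across outside, 34 mm inside, from 4 to 26 mm above the lid's origin. The inner lid's knob passes through it with 4 mm to spare all round; once raised 55 mm the outer lid is clear of the knob.
- chisel_wide: Chisel lying along x among the task's things, 245 mm long, handle 26 mm thick, blade 24 mm wide. Not to be moved.
- chisel_narrow: Chisel lying along x among the task's things, 245 mm long, handle 26 mm thick, blade 10 mm wide. Not to be moved.
- try_square: Try square lying flat, 16 mm thick. Not to be moved.
- pencil: Pencil lying flat, 185 mm long, 8 mm thick. Not to be moved.
- tube_cap: Cardboard ring, 92 mm across, 30 mm high. Not to be moved.
- tenon_block: Small stepped wooden block, 85 mm long, 45 mm high. Not to be moved.
- glue_bottle: Yellow bottle, 54 mm across, 150 mm high. Not to be moved.

How it is judged (in metres and radians):
On the way, in this order (a step that is already met when the one before it is completed fails the run):
1. the brush stands in the cardboard tube, let go (horizontal distance between brush_end and tube_floor below 0.042 m and height (world z) of brush_end below 0.04 m and contact force between the fingers and brush below 0.1 N), for 0.2 s.
2. both lids sit on the pot, the inner on the copper rim and the outer on the jacket's rim, let go (z of inner_lid in the frame of glue_pot below 0.1055 m and horizontal distance between inner_lid and glue_pot below 0.008 m and angle between each of inner_lid, outer_lid's own z axis and vertical below 0.05 rad and z of outer_lid in the frame of glue_pot below 0.1365 m and horizontal distance between outer_lid and glue_pot below 0.009 m and contact force between the fingers and inner_lid below 0.1 N and contact force between the fingers and outer_lid below 0.1 N), for 0.2 s.
At the end, for the whole second after the job is handed in: Outer lid held still and level (0.17 rad) by the fingers, 75 mm or more above the jacket's rim, within 60 mm of the pot's axis, touching neither pot nor inner lid; inner lid seated (3.5 mm in height, 8 mm sideways) and untouched; brush let go in the tube, its end below 40 mm (all of step 1 and contact force between the fingers and outer_lid above 1 N and z of outer_lid in the frame of glue_pot above 0.208 m and horizontal distance between outer_lid and glue_pot below 0.06 m and angle between outer_lid's own z axis and vertical below 0.17 rad and linear speed of outer_lid below 0.03 m/s and contact force between outer_lid and inner_lid below 0.05 N and contact force between outer_lid and glue_pot below 0.05 N and contact force between each of the arm, the fingers and inner_lid below 0.1 N and z of inner_lid in the frame of glue_pot below 0.1055 m and horizontal distance between inner_lid and glue_pot below 0.008 m and angle between inner_lid's own z axis and vertical below 0.05 rad); the arm keeps its last pose, push and grip.
It fails at once if the inner lid is off its seat while the lids are apart (outer more than 40 mm above the inner lid's origin) (z of outer_lid in the frame of inner_lid above 0.04 m and (z of inner_lid in the frame of glue_pot above 0.1065 m or horizontal distance between inner_lid and glue_pot above 0.009 m)).
It fails at once if the lids are dropped (inner lid faster than 0.3 m/s while the fingers do not hold it) (linear speed of inner_lid above 0.3 m/s and contact force between the fingers and inner_lid below 0.1 N).
It fails at once if another thing on the bench is shifted by more than 30 mm (distance of any of chisel_wide, chisel_narrow, try_square, pencil, tube_cap, tenon_block, glue_bottle from where it was at the start of the episode above 0.03 m).
It also fails if it takes over 70 s, if anything falls off the work surface, if the arm or the gripper's body presses on something with over 40 N, if the wrist force passes 120 N, or if a joint passes its speed limit or range.

## Working session

There is one attempt and no reset: what is moved stays moved. The work goes in short steps, Python scripts to look and compute and a tool call to move; the robot and the scene stay as the last step left them, time stands still between calls to the robot, and variables do not carry over. Pictures are saved under pics/ and viewed, at most 10 in all, crops included, and the job is handed in when it is done.

Besides the shell and the picture viewer there is one more tool, called as name(argument=value, ...), one argument or row to a line, values as JSON. apply_moves: Moves the arm, as the interface text tells. Shifts and turns lie within -1 to 1; 1 stands for 0.2 m of shift or 1.5 rad of turn. Its arguments: {"type":"object","properties":{"moves":{"type":"array","items":{"type":"array","items":{"type":"number","minimum":-1,"maximum":1}}},"grip_force":{"type":"number"}},"required":["moves"]}

```bash
mkdir -p pics; cat > h.py <<'E'
import numpy as np, cv2
from cell import env, viewer, boxes_of, masks_of
from scipy.spatial.transform import Rotation as R
def rot(o): 
    o=np.array(o,float)
    return o if o.shape==(3,3) else R.from_euler('xyz',o,degrees=True).as_matrix()
def ray(cal,px):
    f=200/np.tan(np.radians(cal['fov_y']/2))
    d=np.array([(px[0]-cal['cx'])/f,-(px[1]-cal['cy'])/f,-1])
    d=rot(cal['orientation'])@d; return np.array(cal['position']),d/np.linalg.norm(d)
def onz(cal,px,z):
    p,d=ray(cal,px); return p+d*(z-p[2])/d[2]
def proj(cal,X):
    f=200/np.tan(np.radians(cal['fov_y']/2))
    c=rot(cal['orientation']).T@(np.array(X)-np.array(cal['position']))
    return np.array([cal['cx']+f*c[0]/-c[2],cal['cy']-f*c[1]/-c[2]])
def tri(rs):
    A=sum(np.eye(3)-np.outer(d,d) for p,d in rs);b=sum((np.eye(3)-np.outer(d,d))@p for p,d in rs)
    return np.linalg.solve(A,b)
def shot(n,name=None):
    cal=viewer.get_calibration(n);im=viewer.read_camera(n)
    if name: cv2.imwrite('pics/'+name,im[:,:,::-1])
    return cal,im
E
python3 - <<'E'
from h import *
for n in ['scene','top','wrist']:
    cal,im=shot(n,n+'0.png'); print(n,cal)
    for t in ['glue_pot','brush','brush_end','tube','inner_lid','inner_knob','outer_lid','outer_ring','pot_mouth','tube_floor','chisel_wide','chisel_narrow','glue_bottle','tube_cap','tenon_block','try_square','pencil'] if n!='wrist' else []:
        r=boxes_of(n,t); print(t,[(np.round(x['location']).tolist(),round(x['conf'],2)) for x in r[:2]])
print(env.get_obs())
E
```

```text
scene {'fov_y': 53.88292701736112, 'cx': 319.1905382133931, 'cy': 194.3595600863303, 'position': array([ 0.889501  , -0.59638894,  0.78874798]), 'orientation': array([43.05548632,  0.77072506, 30.65457071])}
glue_pot [([311.0, 189.0], 0.63)]
brush []
brush_end []
tube [([373.0, 139.0], 0.69), ([292.0, 238.0], 0.3)]
inner_lid [([267.0, 286.0], 0.53)]
inner_knob [([269.0, 284.0], 0.82), ([404.0, 226.0], 0.38)]
outer_lid [([373.0, 138.0], 0.31), ([267.0, 284.0], 0.21)]
outer_ring [([271.0, 298.0], 0.63), ([370.0, 138.0], 0.35)]
pot_mouth [([310.0, 187.0], 0.83)]
tube_floor [([374.0, 137.0], 0.97), ([316.0, 188.0], 0.59)]
chisel_wide [([367.0, 180.0], 0.75)]
chisel_narrow [([291.0, 238.0], 0.93)]
glue_bottle [([433.0, 170.0], 0.62), ([288.0, 234.0], 0.45)]
tube_cap [([180.0, 262.0], 0.73)]
tenon_block [([404.0, 222.0], 0.66)]
try_square [([205.0, 351.0], 0.97), ([371.0, 138.0], 0.6)]
pencil [([305.0, 133.0], 0.53)]
top {'fov_y': 54.62032289293592, 'cx': 322.8615927550144, 'cy': 203.6055678916998, 'position': array([ 0.30824988, -0.05955692,  1.1426291 ]), 'orientation': array([ 1.1937457
[... 1014 characters left out ...]
': 1.85, 'qpos': array([65.14929184, 18.39283799, -4.01557925, 83.10644183,  1.29406408,
       78.54143004, -3.26202948]), 'joint_velocities': array([-0.04396568,  0.01185564, -0.01382032, -0.00857176, -0.04828899,
       -0.02721453, -0.07945419]), 'effort': array([-1.45298491e-04, -4.91087759e+01, -4.03062338e-01, -3.12764633e+01,
       -6.35544187e-02,  3.36786441e-02,  4.40766416e-05]), 'tool_pos': array([ 0.28143985, -0.5859395 ,  0.22258581]), 'tool_rot': array([1.79995632e+02, 1.93758003e-03, 2.56567702e+01]), 'force': array([-0.99320914, -0.44796558,  0.24066448]), 'wrist_torque': array([-0.00413272, -0.05604171, -0.01487434]), 'grasp_force': 0.0, 'grip_width': 0.08705563568025088}
```

View images.

```bash
python3 - <<'E'
import cv2,numpy as np
a=cv2.imread('pics/scene0.png')[90:390,140:480];b=cv2.imread('pics/top0.png')[100:320,160:480]
a=cv2.resize(a,None,fx=2,fy=2,interpolation=cv2.INTER_CUBIC)[:590]
b=cv2.resize(b,None,fx=2.4,fy=2.4,interpolation=cv2.INTER_CUBIC)
cv2.imwrite('pics/a.png',a);cv2.imwrite('pics/b.png',b);print(a.shape,b.shape)
E
```

```text
(590, 680, 3) (528, 768, 3)
```

View pics/a.png

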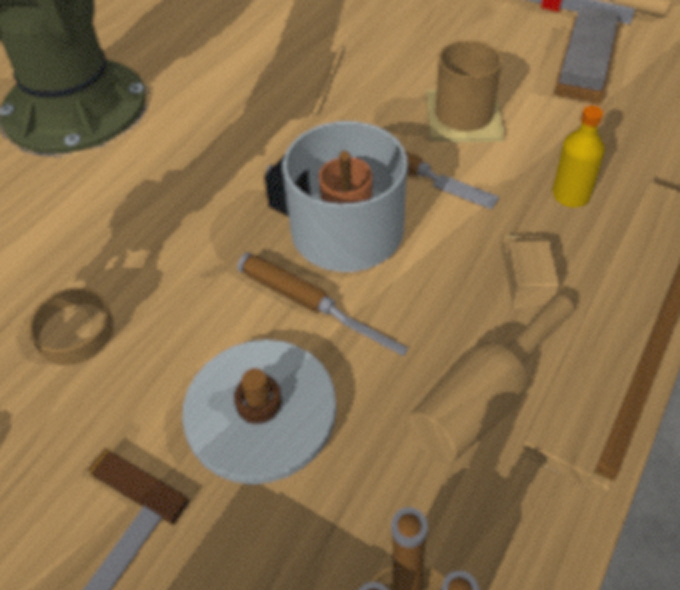

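View pics/b.png

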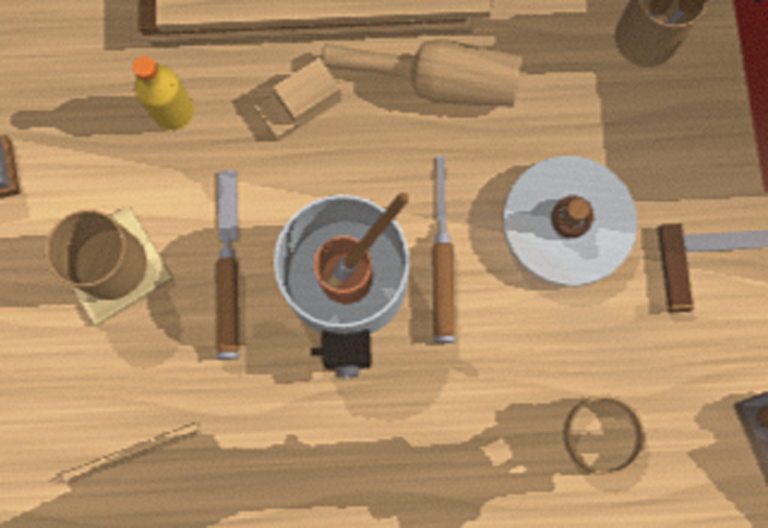

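```bash
python3 - <<'E'
from h import *
T=viewer.get_calibration('top');S=viewer.get_calibration('scene')
c=lambda x,y:(160+x/2.4,100+y/2.4)
s=lambda x,y:(140+x/2,90+y/2)
E=tri([ray(T,c(403,198)),ray(S,s(344,155))]);print('handle end',E)
pot=onz(T,c(342,258),.133);print('pot top',pot, [onz(T,c(*q),.133)[:2].round(4) for q in [(275,262),(409,262),(342,195)]])
print('pot scene', [onz(S,s(*q),.133)[:2].round(4) for q in [(283,168),(407,178),(345,170)]])
# mid points of handle in top, plane through camera
p,d1=ray(T,c(403,198));_,d2=ray(T,c(357,255));n=np.cross(d1,d2);n/=np.linalg.norm(n)
# solve for lean az: bristle end in plane
from scipy.optimize import fsolve
for th in (.45,.5,.55):
  for a in np.radians(np.arange(0,360,1)):
    B=E-.22*np.array([np.sin(th)*np.cos(a),np.sin(th)*np.sin(a),np.cos(th)])
    if abs((B-p)@n)<.001: print(th,np.degrees(a),B)
for n,cc in (('top',T),('scene',S)):
  viewer.read_camera(n)
  m=masks_of(n,'outer_lid'); 
  for k in m[:2]:
    ys,xs=np.nonzero(k['pixels']);print(n,k['conf'],len(xs),xs.mean(),ys.mean(),onz(cc,(xs.mean(),ys.mean()),.035))
  m=masks_of(n,'tube')
  for k in m[:2]:
    ys,xs=np.nonzero(k['pixels']);print('tube',n,k['conf'],len(xs),xs.mean(),ys.mean(),onz(cc,(xs.mean(),ys.mean()),.06))
print('lid', onz(T,c(570,220),.032), 'knob',tri([ray(T,c(577,209)),ray(S,s(255,377))]))
print('tube',onz(T,c(87,250),.112),onz(S,s(468,66),.112))
E
```

```text
handle end [ 0.55711392 -0.08265059  0.21764845]
pot top [ 0.51332311 -0.01479641  0.133     ] [array([0.5121, 0.0594]), array([ 0.5055, -0.0887]), array([ 0.5855, -0.0172])]
pot scene [array([ 0.457 , -0.0614]), array([ 0.594 , -0.0023]), array([ 0.5233, -0.0273])]
0.45 157.0 [ 0.64519926 -0.12004059  0.01955008]
0.45 158.0 [ 0.64583839 -0.1184976   0.01955008]
0.45 301.0 [ 0.50782868 -0.00062617  0.01955008]
0.5 155.0 [ 0.65270548 -0.12722566  0.02458028]
0.5 303.0 [0.49966887 0.00580703 0.02458028]
0.5 304.0 [0.49813382 0.00479101 0.02458028]
0.55 153.0 [ 0.65957182 -0.13485549  0.03009305]
0.55 305.0 [0.49115768 0.01154468 0.03009305]
top 0.63 2239 396.4149173738276 191.92853952657435 [ 0.56758377 -0.28803263  0.035     ]
tube top 0.74 242 411.8305785123967 281.5702479338843 [ 0.30783883 -0.30386378  0.06      ]
tube top 0.61 1646 203.30498177399758 207.85358444714458 [0.53975303 0.27090501 0.06      ]
scene 0.78 4153 269.79316156994946 296.2557187575247 [ 0.58149811 -0.3015158   0.035     ]
tube scene 0.61 1613 372.7972721636702 137.1494110353379 [0.55301378 0.25963586 0.06      ]
lid [ 0.56893572 -0.29191634  0.032     ] knob [ 0.57150847 -0.28999263  0.08063045]
tube [0.53973067 0.27438675 0.112     ] [0.55279057 0.25760273 0.112     ]
```

```bash
cat >> h.py <<'E'
def plan(P,yaw,tilt=None):
    """shift (units) and turn (units) from the present tool pose to P with tool down at yaw"""
    o=env.get_obs();R0=rot(o['tool_rot']);p0=np.array(o['tool_pos'])
    s=R0.T@(np.array(P)-p0)/.2
    R1=rot([180,0,yaw]); w=R.from_matrix(R0.T@R1).as_rotvec()/1.5
    print('t',o['time_s'],'shift',s.round(3).tolist(),'turn',w.round(3).tolist(),'rows',max(abs(s).max()*4,np.degrees(np.linalg.norm(w*1.5))/8.59).round(1))
E
python3 -c "
from h import *
plan([.52,-.04,.42],123)"
```

```text
t 2.15 shift [2.257, -1.944, -0.987] turn [0.0, 0.0, -1.133] rows 11.3
```

apply_moves(
  moves=[
    [0.3, -0.25, -0.98, 0, 0, 0, 1],
    [0.8, -0.7, -0.98, 0, 0, 0, 1],
    [0.8, -0.7, -0.98, 0, 0, 0, 1],
    [0.8, -0.7, -0.98, 0, 0, 0, 1],
    [0.8, -0.7, -0.98, 0, 0, 0, 1],
    [0.8, -0.7, -0.98, 0, 0, 0, 1],
    [0.8, -0.7, -0.98, 0, 0, 0, 1],
  ],
)

```text
time_s: 2.85
tool_pos: [0.3696, -0.3857, 0.4244]
tool_rot: [179.5, -0.3, 26.2]
force: [0.9, 0.1, -0.4]
grip_width: 0.087
grasp_force: 0.0
```

apply_moves(
  moves=[
    [0.73, -0.62, 0, 0, 0, 0, 1],
    [0.73, -0.62, 0, 0, 0, 0, 1],
    [0.73, -0.62, 0, 0, 0, 0, 1],
    [0.73, -0.62, 0, 0, 0, 0, 1],
    [0.73, -0.62, 0, 0, 0, 0, 1],
  ],
)

```text
time_s: 3.35
tool_pos: [0.4456, -0.2088, 0.4189]
tool_rot: [-180.0, -0.1, 26.3]
force: [0.5, -0.7, -0.0]
grip_width: 0.0867
grasp_force: 0.0
```

apply_moves(
  moves=[
    [0.73, -0.62, 0, 0, 0, -0.9, 1],
    [0.73, -0.62, 0, 0, 0, -0.9, 1],
    [0.73, -0.62, 0, 0, 0, -0.9, 1],
    [0.73, -0.62, 0, 0, 0, -0.9, 1],
    [0.73, -0.62, 0, 0, 0, -0.9, 1],
    [0.73, -0.62, 0, 0, 0, -0.9, 1],
    [0.73, -0.62, 0, 0, 0, -0.9, 1],
    [0.73, -0.62, 0, 0, 0, -0.9, 1],
    [0.73, -0.62, 0, 0, 0, -0.9, 1],
    [0.73, -0.62, 0, 0, 0, -0.9, 1],
  ],
)

```text
time_s: 4.35
tool_pos: [0.5209, -0.0416, 0.4181]
tool_rot: [-180.0, 0.0, 103.0]
force: [0.5, -0.2, 0.7]
grip_width: 0.0874
grasp_force: 0.0
```

```bash
python3 - <<'E'
from h import *
o=env.get_obs();print(o['tool_pos'],o['tool_rot'],o['qpos'].round(1))
cal,im=shot('wrist');cv2.imwrite('pics/w1.png',im[:,:,::-1])
for t in ['pot_mouth','glue_pot','brush']:
    print(t,[(np.round(x['location']).tolist(),round(x['conf'],2)) for x in boxes_of('wrist',t)[:2]])
print(proj(cal,[.513,-.016,.133]),proj(cal,[.523,-.028,.133]),proj(cal,[.557,-.0827,.2176]))
plan([.52,-.04,.42],123)
# gripper check in scene/top
for n in ('scene','top'):
    c,_=shot(n,n+'1.png'); print(n,proj(c,o['tool_pos']))
E
```

```text
[ 0.5208727  -0.04162324  0.41810219] [-1.79969015e+02  6.03469367e-03  1.02956119e+02] [ 33.8   3.2 -33.7  79.5   1.8  97.9  13.3]
pot_mouth [([310.0, 152.0], 0.75)]
glue_pot [([310.0, 152.0], 0.87)]
brush [([328.0, 177.0], 0.85), ([307.0, 290.0], 0.73)]
[316.34051969 157.88859695] [320.69622964 166.55593365] [336.51978707 218.42152277]
t 4.55 shift [0.005, -0.003, -0.008] turn [-0.0, 0.0, -0.235] rows 2.3
scene [303.30773208  68.09312489]
top [308.6569131 174.1843436]
```

View pics/w1.png

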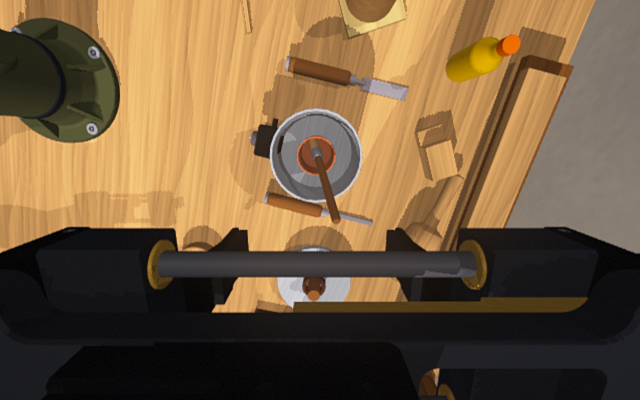

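```bash
python3 - <<'E'
from h import *
T=viewer.get_calibration('top');W=viewer.get_calibration('wrist')
c=lambda x,y:(160+x/2.4,100+y/2.4)
print('pot',onz(W,(315.5,155),.133),'mouth',onz(W,(316,154),.110),onz(T,c(343,268),.110))
E=tri([ray(T,c(403,198)),ray(W,(335.5,219))]);print(E)
for k in masks_of('wrist','brush')[:1]:
    ys,xs=np.nonzero(k['pixels']);print(len(xs),xs.min(),xs.max(),ys.min(),ys.max())
    l=cv2.fitLine(np.c_[xs,ys].astype(np.float32),cv2.DIST_L2,0,.01,.01).ravel();print(l)
    for y in (ys.min(),ys.max()): print(y, xs[ys==y])
    q1=l[2:]; q2=l[2:]+20*l[:2]
    pw,a=ray(W,q1);_,b=ray(W,q2);nw=np.cross(a,b)
pt,d1=ray(T,c(403,198));_,d2=ray(T,c(357,255));nt=np.cross(d1,d2)
u=np.cross(nt,nw);u/=np.linalg.norm(u);u*=np.sign(u[2]);print('planes dir',u,np.degrees(np.arccos(u[2])),np.degrees(np.arctan2(u[1],u[0])))
# direction via wrist plane with E z
nw/=np.linalg.norm(nw)
for th in (.45,.5,.55):
  for a in np.radians(np.arange(270,330,1)):
    B=E-.22*np.array([np.sin(th)*np.cos(a),np.sin(th)*np.sin(a),np.cos(th)])
    if abs((B-pw)@nw)<.001: print(th,np.degrees(a),B)
print(onz(T,c(570,220),.032))
E
```

```text
pot [ 0.5108279  -0.01085643  0.133     ] mouth [ 0.51162854 -0.01095515  0.11      ] [ 0.50642065 -0.01451563  0.11      ]
[ 0.55624848 -0.08331031  0.21690662]
755 309 339 140 223
[2.8482905e-01 9.5857835e-01 3.2422119e+02 1.8098543e+02]
140 [311 312 313 314]
223 [334 335 336 337]
planes dir [ 0.24899215 -0.39433988  0.88458972] 27.798926077216905 -57.73106805076207
0.45 302.0 [ 0.50553922 -0.00215854  0.01880825]
0.45 303.0 [ 0.50413065 -0.0030559   0.01880825]
0.5 302.0 [0.50035598 0.00613639 0.02383845]
0.55 302.0 [0.49531243 0.01420775 0.02935122]
[ 0.56893572 -0.29191634  0.032     ]
```

```bash
python3 -c "
from h import *
plan([.547,-.0695,.167],122)"
```

```text
t 4.7 shift [-0.17, 0.095, 1.258] turn [-0.0, 0.0, -0.222] rows 5.0
```

apply_moves(
  moves=[
    [-0.17, 0.095, 0.2, 0, 0, -0.222, 1],
    [-0.17, 0.095, 0.4, 0, 0, -0.222, 1],
    [-0.17, 0.095, 0.6, 0, 0, -0.222, 1],
    [-0.17, 0.095, 0.7, 0, 0, -0.222, 1],
    [-0.17, 0.095, 0.7, 0, 0, -0.222, 1],
  ],
)

```text
time_s: 5.2
tool_pos: [0.545, -0.0694, 0.2751]
tool_rot: [-179.7, -0.2, 122.0]
force: [-0.5, -0.3, 0.3]
grip_width: 0.0872
grasp_force: 0.0
```

apply_moves(
  moves=[
    [0, 0, 0.15, 0, 0, 0, 1],
    [0, 0, 0.3, 0, 0, 0, 1],
    [0, 0, 0.45, 0, 0, 0, 1],
    [0, 0, 0.558, 0, 0, 0, 1],
    [0, 0, 0.558, 0, 0, 0, 1],
  ],
)

```text
time_s: 5.7
tool_pos: [0.5459, -0.0693, 0.1656]
tool_rot: [-179.9, -0.1, 122.1]
force: [-1.1, -0.1, 0.1]
grip_width: 0.0871
grasp_force: 0.0
```

apply_moves(
  moves=[
    [0, 0, 0, 0, 0, 0, 0],
    [0, 0, 0, 0, 0, 0, 0],
    [0, 0, 0, 0, 0, 0, 0],
    [0, 0, 0, 0, 0, 0, 0],
    [0, 0, 0, 0, 0, 0, 0],
    [0, 0, 0, 0, 0, 0, 0],
  ],
  grip_force=30,
)

```text
time_s: 6.3
tool_pos: [0.5471, -0.0694, 0.1672]
tool_rot: [180.0, 0.0, 122.1]
force: [0.6, -0.1, -0.6]
grip_width: 0.0471
grasp_force: 0.0
```

apply_moves(
  moves=[
    [0, 0, 0, 0, 0, 0, 0],
    [0, 0, 0, 0, 0, 0, 0],
    [0, 0, 0, 0, 0, 0, 0],
    [0, 0, 0, 0, 0, 0, 0],
    [0, 0, 0, 0, 0, 0, 0],
    [0, 0, 0, 0, 0, 0, 0],
    [0, 0, 0, 0, 0, 0, 0],
  ],
)

```text
time_s: 7.0
tool_pos: [0.5469, -0.0693, 0.1669]
tool_rot: [-180.0, -0.0, 122.1]
force: [-0.2, -0.2, 0.1]
grip_width: 0.0124
grasp_force: 30.0
```

apply_moves(
  moves=[
    [0, 0, -0.1, 0, 0, 0, 0],
    [0, 0, -0.25, 0, 0, 0, 0],
    [0, 0, -0.4, 0, 0, 0, 0],
    [0, 0, -0.55, 0, 0, 0, 0],
    [0, 0, -0.7, 0, 0, 0, 0],
    [0, 0, -0.825, 0, 0, 0, 0],
    [0, 0, -0.825, 0, 0, 0, 0],
  ],
)

```text
time_s: 7.7
tool_pos: [0.5487, -0.0693, 0.3358]
tool_rot: [179.7, 0.3, 122.1]
force: [-0.0, 1.3, -0.8]
grip_width: 0.0122
grasp_force: 30.0
```

```bash
python3 -c "
from h import *
W,im=shot('wrist');print([(k['location'],k['conf']) for k in boxes_of('wrist','tube')])
plan([.573,.222,.332],122)
print(env.get_obs()['qpos'])
T,a=shot('top');cv2.imwrite('pics/c2.png',np.hstack([cv2.resize(im[:,:,::-1],(448,280)),cv2.resize(a[100:320,160:480,::-1],(352,242)).copy() if 0 else cv2.copyMakeBorder(cv2.resize(a[100:320,160:480,::-1],(352,242)),0,38,0,0,0)]))
"
```

```text
[([432.0, 7.6], 0.59)]
t 7.8 shift [1.166, 0.884, -0.001] turn [0.0, 0.0, 0.001] rows 4.7
[ 35.36873489   6.56135951 -33.80993713  86.00293312   3.66386587
  88.51795293  33.72344569]
```

View pics/c2.png

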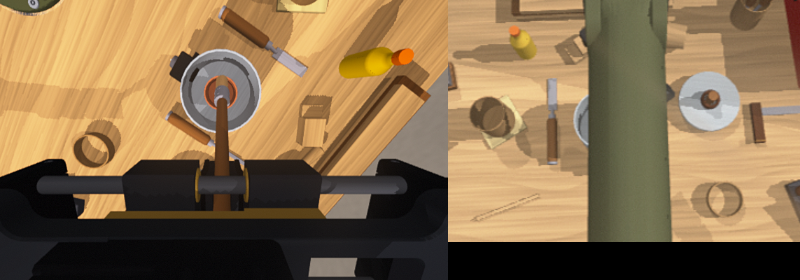

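apply_moves(
  moves=[
    [0.12, 0.09, 0, 0, 0, 0, 0],
    [0.3, 0.23, 0, 0, 0, 0, 0],
    [0.48, 0.36, 0, 0, 0, 0, 0],
    [0.6, 0.45, 0, 0, 0, 0, 0],
    [0.6, 0.45, 0, 0, 0, 0, 0],
  ],
)

```text
time_s: 8.35
tool_pos: [0.558, 0.0866, 0.3304]
tool_rot: [-180.0, -0.2, 122.6]
force: [0.8, 0.3, -0.0]
grip_width: 0.0123
grasp_force: 30.0
```

apply_moves(
  moves=[
    [0.14, 0.1, 0, 0, 0, 0, 0],
    [0.3, 0.23, 0, 0, 0, 0, 0],
    [0.48, 0.36, 0, 0, 0, 0, 0],
    [0.566, 0.434, 0, 0, 0, 0, 0],
    [0.566, 0.434, 0, 0, 0, 0, 0],
    [0.566, 0.434, 0, 0, 0, 0, 0],
  ],
)

```text
time_s: 8.95
tool_pos: [0.5728, 0.2212, 0.3303]
tool_rot: [-179.8, 0.0, 122.1]
force: [0.6, -0.0, -0.8]
grip_width: 0.0118
grasp_force: 30.0
```

```bash
python3 -c "
from h import *
o=env.get_obs();print(o['tool_pos'],o['tool_rot'])
W,im=shot('wrist','w3.png');print([(k['location'],k['conf']) for n in ('tube','brush_end','tube_floor') for k in boxes_of('wrist',n)])
print(proj(W,[.54,.274,.112]),proj(W,[.553,.258,.112]),proj(W,np.array(o['tool_pos'])+[-.046,.073,-.145]))
"
```

```text
[0.57275598 0.22115332 0.33029522] [-1.79832239e+02  1.18832379e-02  1.22093277e+02]
[([329.3, 133.2], 0.85), ([318.7, 199.4], 0.82), ([325.7, 130.3], 0.37), ([330.5, 132.0], 0.85), ([255.4, 193.8], 0.48)]
[318.2748138  136.30787676] [320.10391041 151.77237326] [318.03185572 114.35612386]
```

View pics/w3.png

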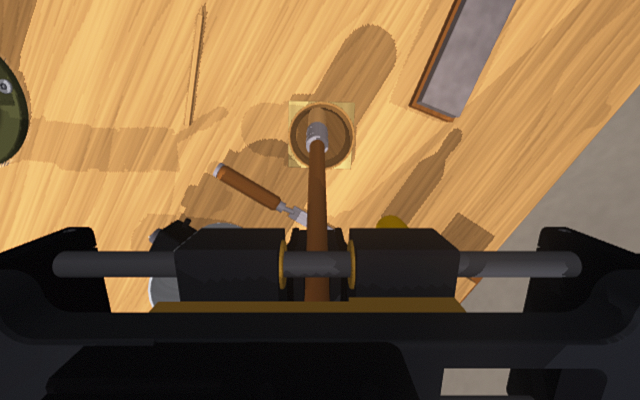

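```bash
python3 -c "
from h import *
W=viewer.get_calibration('wrist')
C=onz(W,(322,136.5),.112);print(C)
print(onz(W,(316,115),.185))
plan([C[0]+.033,C[1]-.052,.162],122)
"
```

```text
[0.54568455 0.27545822 0.112     ]
[0.52640404 0.29157173 0.185     ]
t 9.15 shift [0.002, 0.032, 0.848] turn [-0.001, 0.001, -0.001] rows 3.4
```

apply_moves(
  moves=[
    [0, 0.032, 0.08, 0, 0, 0, 0],
    [0, 0.032, 0.2, 0, 0, 0, 0],
    [0, 0.032, 0.32, 0, 0, 0, 0],
    [0, 0.032, 0.44, 0, 0, 0, 0],
    [0, 0.032, 0.56, 0, 0, 0, 0],
    [0, 0.032, 0.68, 0, 0, 0, 0],
    [0, 0.032, 0.78, 0, 0, 0, 0],
    [0, 0.032, 0.83, 0, 0, 0, 0],
    [0, 0.032, 0.855, 0, 0, 0, 0],
    [0, 0.032, 0.855, 0, 0, 0, 0],
  ],
)

```text
time_s: 10.15
tool_pos: [0.5783, 0.2253, 0.1605]
tool_rot: [-180.0, -0.0, 122.1]
force: [-0.3, -0.4, 0.4]
grip_width: 0.0124
grasp_force: 30.0
```

Open, then rise straight up.

apply_moves(
  moves=[
    [0, 0, 0, 0, 0, 0, 0.6],
    [0, 0, 0, 0, 0, 0, 0.6],
    [0, 0, 0, 0, 0, 0, 0.6],
    [0, 0, 0, 0, 0, 0, 0.6],
    [0, 0, 0, 0, 0, 0, 0.6],
    [0, 0, 0, 0, 0, 0, 0.6],
    [0, 0, 0, 0, 0, 0, 0.6],
    [0, 0, -0.1, 0, 0, 0, 0.6],
    [0, 0, -0.25, 0, 0, 0, 0.6],
    [0, 0, -0.5, 0, 0, 0, 0.6],
    [0, 0, -0.75, 0, 0, 0, 0.6],
    [0, 0, -0.95, 0, 0, 0, 0.6],
    [0, 0, -0.95, 0, 0, 0, 0.6],
  ],
)

```text
time_s: 11.45
tool_pos: [0.5801, 0.2273, 0.3578]
tool_rot: [179.4, 0.1, 122.1]
force: [0.0, 0.6, -0.2]
grip_width: 0.0523
grasp_force: 0.0
```

```bash
python3 -c "
from h import *
W,im=shot('wrist','w4.png');print([(k['location'],k['conf']) for k in boxes_of('wrist','brush')])
plan([.57,-.30,.352],82)
"
```

```text
[([317.5, 165.5], 0.75)]
t 11.55 shift [-2.205, -1.434, -0.003] turn [0.001, -0.0, 0.467] rows 8.8
```

View pics/w4.png

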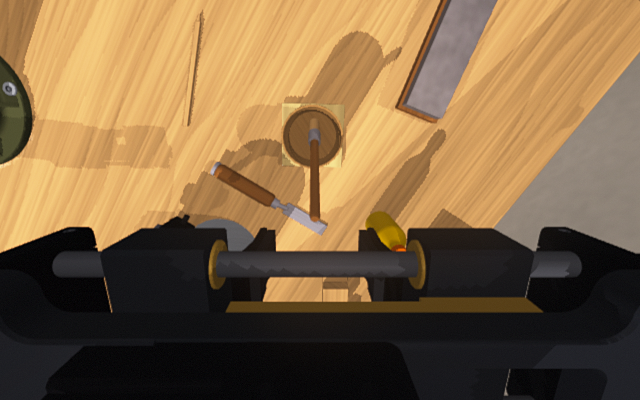

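apply_moves(
  moves=[
    [-0.12, -0.08, 0, 0, 0, 0, 0.6],
    [-0.32, -0.21, 0, 0, 0, 0, 0.6],
    [-0.8, -0.53, 0, 0, 0, 0, 0.6],
    [-0.8, -0.53, 0, 0, 0, 0, 0.6],
    [-0.8, -0.53, 0, 0, 0, 0, 0.6],
  ],
)

```text
time_s: 12.05
tool_pos: [0.573, 0.0255, 0.3485]
tool_rot: [-179.7, 0.1, 121.5]
force: [-0.9, -0.4, 0.2]
grip_width: 0.0524
grasp_force: 0.0
```

apply_moves(
  moves=[
    [-0.8, -0.53, 0, 0, 0, 0, 0.6],
    [-0.8, -0.53, 0, 0, 0, 0, 0.6],
    [-0.8, -0.53, 0, 0, 0, 0, 0.6],
    [-0.8, -0.53, 0, 0, 0, 0, 0.6],
    [-0.8, -0.53, 0, 0, 0, 0, 0.6],
  ],
)

```text
time_s: 12.55
tool_pos: [0.5667, -0.167, 0.3479]
tool_rot: [-179.7, -0.0, 121.4]
force: [0.8, 0.2, 0.3]
grip_width: 0.0519
grasp_force: 0.0
```

apply_moves(
  moves=[
    [-0.72, -0.486, 0, 0, 0, 0.467, 0.6],
    [-0.72, -0.486, 0, 0, 0, 0.467, 0.6],
    [-0.72, -0.486, 0, 0, 0, 0.467, 0.6],
    [-0.72, -0.486, 0, 0, 0, 0.467, 0.6],
    [-0.72, -0.486, 0, 0, 0, 0.467, 0.6],
    [-0.72, -0.486, 0, 0, 0, 0.467, 0.6],
    [-0.72, -0.486, 0, 0, 0, 0.467, 0.6],
  ],
)

```text
time_s: 13.25
tool_pos: [0.5632, -0.3302, 0.3498]
tool_rot: [-179.9, -0.1, 82.2]
force: [-0.6, 0.7, -0.4]
grip_width: 0.0526
grasp_force: 0.0
```

```bash
python3 -c "
from h import *
o=env.get_obs();print(o['tool_pos'],o['tool_rot'])
W,im=shot('wrist','w5.png')
for n in ('outer_lid','inner_knob','outer_ring'): print(n,[(k['location'],round(k['conf'],2)) for k in boxes_of('wrist',n)])
print(proj(W,[.569,-.291,.032]),proj(W,[.569,-.291,.084]))
"
```

```text
[ 0.56320094 -0.3301879   0.3498142 ] [-1.79913751e+02 -7.88920114e-02  8.22048248e+01]
outer_lid [([316.3, 141.2], 0.61)]
inner_knob [([320.0, 149.6], 0.53)]
outer_ring [([321.1, 139.1], 0.95)]
[317.82518122 148.51884325] [317.93044819 150.59174945]
```

View pics/w5.png

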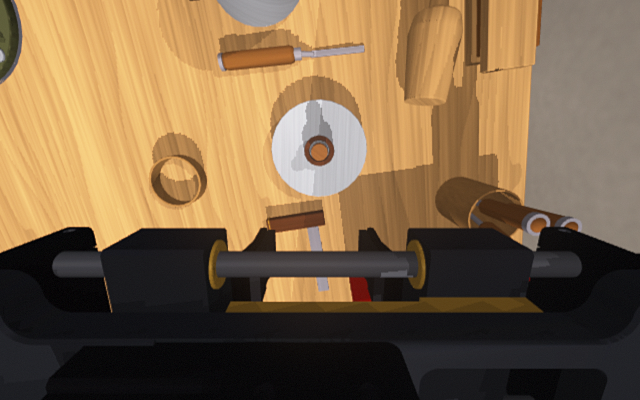

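```bash
python3 -c "
from h import *
W=viewer.get_calibration('wrist')
a=onz(W,(319.5,148),.032);b=onz(W,(319.2,150.5),.084);print(a,b)
p=(a+b)/2;plan([p[0],p[1],.058],82.2)
"
```

```text
[ 0.57244198 -0.29165922  0.032     ] [ 0.5713513  -0.29218622  0.084     ]
t 13.45 shift [0.198, 0.017, 1.465] turn [0.0, 0.0, -0.001] rows 5.9
```

apply_moves(
  moves=[
    [0.1, 0.017, 0.1, 0, 0, 0, 0.6],
    [0.198, 0.017, 0.3, 0, 0, 0, 0.6],
    [0.198, 0.017, 0.55, 0, 0, 0, 0.6],
    [0.198, 0.017, 0.75, 0, 0, 0, 0.6],
    [0.198, 0.017, 0.9, 0, 0, 0, 0.6],
    [0.198, 0.017, 0.95, 0, 0, 0, 0.6],
    [0.198, 0.017, 0.95, 0, 0, 0, 0.6],
  ],
)

```text
time_s: 14.15
tool_pos: [0.5711, -0.2925, 0.1599]
tool_rot: [-179.9, -0.1, 82.0]
force: [-0.4, 0.1, -0.2]
grip_width: 0.0521
grasp_force: 0.0
```

apply_moves(
  moves=[
    [0, 0, 0.1, 0, 0, 0, 0.6],
    [0, 0, 0.2, 0, 0, 0, 0.6],
    [0, 0, 0.3, 0, 0, 0, 0.6],
    [0, 0, 0.38, 0, 0, 0, 0.6],
    [0, 0, 0.45, 0, 0, 0, 0.6],
    [0, 0, 0.5, 0, 0, 0, 0.6],
    [0, 0, 0.515, 0, 0, 0, 0.6],
    [0, 0, 0.515, 0, 0, 0, 0.6],
  ],
)

```text
time_s: 14.95
tool_pos: [0.5719, -0.2931, 0.0579]
tool_rot: [-180.0, -0.0, 82.0]
force: [-0.6, -0.2, -0.1]
grip_width: 0.0521
grasp_force: 0.0
```

```bash
python3 -c "
from h import *
o=env.get_obs();print(o['tool_pos'],o['tool_rot'],o['force'])"
```

```text
[ 0.57186824 -0.29309974  0.05790745] [-1.79994756e+02 -1.12134268e-03  8.19539849e+01] [-0.63070824 -0.22670721 -0.07805174]
```

apply_moves(
  moves=[
    [0, 0, 0, 0, 0, 0, 0],
    [0, 0, 0, 0, 0, 0, 0],
    [0, 0, 0, 0, 0, 0, 0],
    [0, 0, 0, 0, 0, 0, 0],
    [0, 0, 0, 0, 0, 0, 0],
    [0, 0, 0, 0, 0, 0, 0],
    [0, 0, 0, 0, 0, 0, 0],
  ],
  grip_force=45,
)

```text
time_s: 15.65
tool_pos: [0.5717, -0.2932, 0.0583]
tool_rot: [-180.0, 0.0, 81.9]
force: [-2.1, 0.0, 3.0]
grip_width: 0.0242
grasp_force: 45.0
```

apply_moves(
  moves=[
    [0, 0, -0.03, 0, 0, 0, 0],
    [0, 0, -0.08, 0, 0, 0, 0],
    [0, 0, -0.15, 0, 0, 0, 0],
    [0, 0, -0.25, 0, 0, 0, 0],
    [0, 0, -0.36, 0, 0, 0, 0],
    [0, 0, -0.48, 0, 0, 0, 0],
    [0, 0, -0.6, 0, 0, 0, 0],
    [0, 0, -0.72, 0, 0, 0, 0],
    [0, 0, -0.82, 0, 0, 0, 0],
    [0, 0, -0.9, 0, 0, 0, 0],
    [0, 0, -0.95, 0, 0, 0, 0],
    [0, 0, -0.95, 0, 0, 0, 0],
  ],
)

```text
time_s: 16.85
tool_pos: [0.5725, -0.2932, 0.2497]
tool_rot: [179.8, 0.1, 82.0]
force: [0.4, 0.1, -5.5]
grip_width: 0.0241
grasp_force: 45.0
```

```bash
cat > fit.py <<'E'
from h import *
from scipy.optimize import minimize
def wcal(pos,rpy):
    o=env.get_obs();c=dict(viewer.get_calibration('wrist'));R0=rot(o['tool_rot']);Rc=rot(c['orientation'])
    Rn=rot(rpy);c['position']=np.array(pos)+Rn@R0.T@(np.array(c['position'])-np.array(o['tool_pos']));c['orientation']=Rn@R0.T@Rc;return c
def fit(img,cal,x0,circles,rng=.012):
    g=cv2.GaussianBlur(cv2.imread(img),(0,0),.8).astype(float);gx=cv2.Sobel(g,-1,1,0);gy=cv2.Sobel(g,-1,0,1)
    a=np.linspace(0,2*np.pi,240)
    def score(xy):
        s=0
        for r,z in circles:
            P=np.array([proj(cal,[xy[0]+r*np.cos(t),xy[1]+r*np.sin(t),z]) for t in a])
            n=np.roll(P,-1,0)-np.roll(P,1,0);n=np.c_[n[:,1],-n[:,0]];n/=np.linalg.norm(n,axis=1)[:,None]
            m=P.astype(np.float32).reshape(-1,1,2)
            v=sum(np.abs(cv2.remap(gx[:,:,k],m,None,1)[:,0]*n[:,0]+cv2.remap(gy[:,:,k],m,None,1)[:,0]*n[:,1]) for k in range(3))
            s+=np.minimum(v,250).mean()
        return s
    G=np.arange(-rng,rng+1e-6,.002);b=max((score((x0[0]+i,x0[1]+j)),x0[0]+i,x0[1]+j) for i in G for j in G)
    r=minimize(lambda q:-score(q),b[1:],method='Nelder-Mead',options=dict(initial_simplex=[b[1:],(b[1]+.0015,b[2]),(b[1],b[2]+.0015)]))
    return r.x.round(4),round(-r.fun,1)
E
python3 - <<'E'
from fit import *
W1=wcal([.52087,-.04162,.4181],[-179.969,.006,102.956]);T=viewer.get_calibration('top');S=viewer.get_calibration('scene')
W5=wcal([.5632,-.33019,.34981],[-179.914,-.0789,82.205])
rim=[(.075,.133)];rim2=[(.075,.133),(.071,.133)];cu=[(.033,.110)]
for nm,c in (('w1',W1),('top0',T),('scene0',S)):
    for C in (rim,rim2,cu): print(nm,C,fit(f'pics/{nm}.png',c,(.514,-.017),C))
for nm,c in (('w5',W5),('top0',T),('scene0',S)): print('lid',nm,fit(f'pics/{nm}.png',c,(.572,-.292),[(.082,.032)]))
E
```

```text
w1 [(0.075, 0.133)] (array([ 0.5116, -0.0153]), np.float64(244.4))
w1 [(0.075, 0.133), (0.071, 0.133)] (array([ 0.5112, -0.0154]), np.float64(489.1))
w1 [(0.033, 0.11)] (array([ 0.5119, -0.0152]), np.float64(237.6))
top0 [(0.075, 0.133)] (array([ 0.509 , -0.0128]), np.float64(244.5))
top0 [(0.075, 0.133), (0.071, 0.133)] (array([ 0.5096, -0.011 ]), np.float64(468.6))
top0 [(0.033, 0.11)] (array([ 0.5105, -0.0136]), np.float64(237.1))
scene0 [(0.075, 0.133)] (array([ 0.5128, -0.0117]), np.float64(218.8))
scene0 [(0.075, 0.133), (0.071, 0.133)] (array([ 0.5161, -0.0099]), np.float64(446.7))
scene0 [(0.033, 0.11)] (array([ 0.5125, -0.01  ]), np.float64(194.7))
lid w5 (array([ 0.57 , -0.294]), np.float64(250.0))
lid top0 (array([ 0.572, -0.292]), np.float64(250.0))
lid scene0 (array([ 0.5735, -0.2944]), np.float64(224.4))
```

```bash
sed -i 's/np.minimum(v,250)/np.sqrt(v)/' fit.py
python3 - <<'E'
from fit import *
W1=wcal([.52087,-.04162,.4181],[-179.969,.006,102.956]);T=viewer.get_calibration('top');S=viewer.get_calibration('scene')
W5=wcal([.5632,-.33019,.34981],[-179.914,-.0789,82.205])
rim=[(.075,.133)];rim2=[(.075,.133),(.071,.133)];cu=[(.033,.110)];cu2=cu+[(.029,.11)]
for nm,c in (('w1',W1),('top0',T),('scene0',S)):
    for C in (rim,rim2,cu,cu2): print(nm,C,fit(f'pics/{nm}.png',c,(.514,-.015),C))
for nm,c in (('w5',W5),('top0',T),('scene0',S)): print('lid',nm,fit(f'pics/{nm}.png',c,(.572,-.292),[(.082,.032)]))
E
```

```text
w1 [(0.075, 0.133)] (array([ 0.5117, -0.0156]), np.float64(25.1))
w1 [(0.075, 0.133), (0.071, 0.133)] (array([ 0.5119, -0.0156]), np.float64(50.8))
w1 [(0.033, 0.11)] (array([ 0.5117, -0.0151]), np.float64(19.3))
w1 [(0.033, 0.11), (0.029, 0.11)] (array([ 0.5118, -0.0151]), np.float64(39.0))
top0 [(0.075, 0.133)] (array([ 0.5085, -0.0127]), np.float64(20.3))
top0 [(0.075, 0.133), (0.071, 0.133)] (array([ 0.5088, -0.0116]), np.float64(39.4))
top0 [(0.033, 0.11)] (array([ 0.51 , -0.013]), np.float64(17.7))
top0 [(0.033, 0.11), (0.029, 0.11)] (array([ 0.5092, -0.0146]), np.float64(33.4))
scene0 [(0.075, 0.133)] (array([ 0.5117, -0.0103]), np.float64(17.1))
scene0 [(0.075, 0.133), (0.071, 0.133)] (array([ 0.5142, -0.01  ]), np.float64(34.0))
scene0 [(0.033, 0.11)] (array([ 0.5119, -0.0099]), np.float64(13.9))
scene0 [(0.033, 0.11), (0.029, 0.11)] (array([ 0.5135, -0.0111]), np.float64(28.0))
lid w5 (array([ 0.5702, -0.2935]), np.float64(22.9))
lid top0 (array([ 0.5716, -0.2918]), np.float64(20.5))
lid scene0 (array([ 0.573 , -0.2937]), np.float64(16.2))
```

```bash
python3 -c "
from h import *
plan([.4925,-.153,.37],82)
plan([.651,-.0325,.37],172)
"
```

```text
t 16.85 shift [0.638, -0.493, -0.603] turn [0.002, 0.001, -0.001] rows 2.6
t 16.85 shift [1.345, 0.208, -0.602] turn [0.001, 0.002, -1.048] rows 10.5
```

apply_moves(
  moves=[
    [0.04, -0.03, -0.04, 0, 0, 0, 0],
    [0.12, -0.09, -0.12, 0, 0, 0, 0],
    [0.22, -0.17, -0.22, 0, 0, 0, 0],
    [0.33, -0.26, -0.32, 0, 0, 0, 0],
    [0.44, -0.34, -0.42, 0, 0, 0, 0],
    [0.54, -0.42, -0.52, 0, 0, 0, 0],
    [0.61, -0.47, -0.58, 0, 0, 0, 0],
    [0.638, -0.493, -0.6, 0, 0, 0, 0],
    [0.638, -0.493, -0.6, 0, 0, 0, 0],
    [0.638, -0.493, -0.6, 0, 0, 0, 0],
  ],
)

```text
time_s: 17.85
tool_pos: [0.4917, -0.1542, 0.3666]
tool_rot: [-179.9, 0.0, 81.9]
force: [-0.1, -0.4, -7.4]
grip_width: 0.0238
grasp_force: 45.0
```

```bash
python3 - <<'E'
from fit import *
o=env.get_obs();print(o['tool_pos'],o['tool_rot'],o['force'],o['grip_width'])
c,_=shot('wrist','w6.png')
for C in ([(.033,.11)],[(.033,.11),(.029,.11)],[(.033,.11),(.029,.11),(.075,.133),(.071,.133)]): print(fit('pics/w6.png',c,(.512,-.014),C))
print(proj(c,[.512,-.014,.11]))
plan([.65,-.032,.37],172)
E
```

```text
[ 0.4917442  -0.15418487  0.36664492] [-1.79912569e+02  2.42381222e-02  8.18666770e+01] [-0.09959293 -0.41157875 -7.40258181] 0.023828975275047137
(array([ 0.5115, -0.0153]), np.float64(21.4))
(array([ 0.5115, -0.0151]), np.float64(41.1))
(array([ 0.5116, -0.0151]), np.float64(81.0))
[317.85061197  76.81249302]
t 17.9 shift [0.718, 0.697, -0.02] turn [-0.001, -0.001, -1.049] rows 10.5
```

View pics/w6.png

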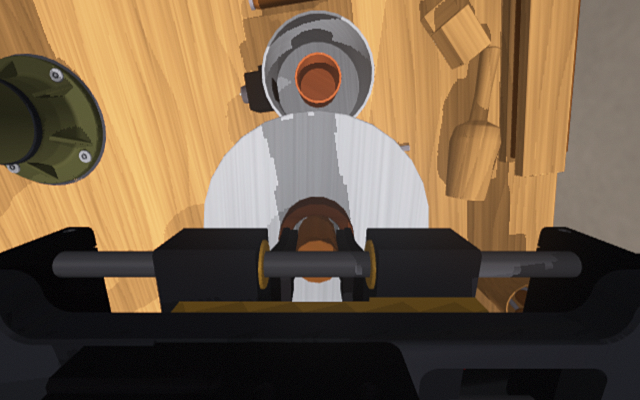

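```bash
python3 - <<'E'
from fit import *
o=env.get_obs();c=viewer.get_calibration('wrist');p=o['tool_pos']
for dz in (-.026,-.027,-.0295):
    x,s=fit('pics/w6.png',c,p[:2],[(.082,p[2]+dz)],.006);d=rot(o['tool_rot']).T@np.array([x[0]-p[0],x[1]-p[1],0]);print(dz,x,s,d.round(4))
E
```

```text
-0.026 [ 0.4896 -0.1552] 11.4 [-0.0011 -0.002   0.    ]
-0.027 [ 0.4897 -0.1551] 11.9 [-0.001  -0.0019  0.    ]
-0.0295 [ 0.4897 -0.1546] 12.1 [-0.0005 -0.002   0.    ]
```

```bash
python3 -c "
from h import *
plan([.5135,-.0143,.20],81.9)"
```

```text
t 17.9 shift [0.709, 0.01, 0.832] turn [-0.001, -0.0, -0.001] rows 3.3
```

apply_moves(
  moves=[
    [0.03, 0, 0, 0, 0, 0, 0],
    [0.1, 0.01, 0, 0, 0, 0, 0],
    [0.2, 0.01, 0, 0, 0, 0, 0],
    [0.32, 0.01, 0, 0, 0, 0, 0],
    [0.44, 0.01, 0.05, 0, 0, 0, 0],
    [0.55, 0.01, 0.12, 0, 0, 0, 0],
    [0.64, 0.01, 0.22, 0, 0, 0, 0],
    [0.69, 0.01, 0.34, 0, 0, 0, 0],
    [0.709, 0.01, 0.46, 0, 0, 0, 0],
    [0.709, 0.01, 0.58, 0, 0, 0, 0],
    [0.709, 0.01, 0.69, 0, 0, 0, 0],
    [0.709, 0.01, 0.77, 0, 0, 0, 0],
    [0.709, 0.01, 0.82, 0, 0, 0, 0],
    [0.709, 0.01, 0.832, 0, 0, 0, 0],
    [0.709, 0.01, 0.832, 0, 0, 0, 0],
    [0.709, 0.01, 0.832, 0, 0, 0, 0],
  ],
)

```text
time_s: 19.5
tool_pos: [0.5146, -0.0125, 0.2025]
tool_rot: [179.9, -0.0, 82.0]
force: [0.4, -0.1, -6.8]
grip_width: 0.024
grasp_force: 45.0
```

```bash
python3 -c "
from h import *
o=env.get_obs();print(o['force'],o['wrist_torque'])
plan([.5135,-.0143,.17],81.9)"
```

```text
[ 0.38050025 -0.12196313 -6.79026091] [-0.02582999 -0.07593164 -0.03774626]
t 19.5 shift [-0.009, -0.004, 0.163] turn [0.001, -0.0, 0.001] rows 0.7
```

apply_moves(
  moves=[
    [-0.004, 0, 0.03, 0, 0, 0, 0],
    [-0.004, 0, 0.07, 0, 0, 0, 0],
    [-0.004, 0, 0.11, 0, 0, 0, 0],
    [-0.004, 0, 0.12, 0, 0, 0, 0],
    [-0.004, 0, 0.12, 0, 0, 0, 0],
  ],
)

```text
time_s: 20.0
tool_pos: [0.5132, -0.0136, 0.1768]
tool_rot: [-179.9, 0.0, 82.0]
force: [-0.2, 0.4, -6.6]
grip_width: 0.0241
grasp_force: 45.0
```

apply_moves(
  moves=[
    [0, 0, 0.01, 0, 0, 0, 0],
    [0, 0, 0.02, 0, 0, 0, 0],
    [0, 0, 0.03, 0, 0, 0, 0],
    [0, 0, 0.03, 0, 0, 0, 0],
  ],
)

```text
time_s: 20.4
tool_pos: [0.5135, -0.0136, 0.1713]
tool_rot: [-180.0, 0.0, 82.0]
force: [-0.7, -0.2, -5.5]
grip_width: 0.024
grasp_force: 45.0
```

apply_moves(
  moves=[
    [0, 0, 0.01, 0, 0, 0, 0],
    [0, 0, 0.02, 0, 0, 0, 0],
    [0, 0, 0.03, 0, 0, 0, 0],
    [0, 0, 0.035, 0, 0, 0, 0],
    [0, 0, 0.035, 0, 0, 0, 0],
  ],
)

```text
time_s: 20.9
tool_pos: [0.5136, -0.0136, 0.1643]
tool_rot: [-180.0, 0.0, 82.0]
force: [-0.5, -0.3, -6.4]
grip_width: 0.0238
grasp_force: 45.0
```

apply_moves(
  moves=[
    [0, 0, 0.005, 0, 0, 0, 0],
    [0, 0, 0.01, 0, 0, 0, 0],
    [0, 0, 0.015, 0, 0, 0, 0],
    [0, 0, 0.018, 0, 0, 0, 0],
    [0, 0, 0.018, 0, 0, 0, 0],
  ],
)

```text
time_s: 21.4
tool_pos: [0.5141, -0.0136, 0.1613]
tool_rot: [180.0, 0.0, 81.9]
force: [0.1, -0.5, -2.1]
grip_width: 0.0238
grasp_force: 45.0
```

apply_moves(
  moves=[
    [0, 0, 0.004, 0, 0, 0, 0],
    [0, 0, 0.008, 0, 0, 0, 0],
    [0, 0, 0.008, 0, 0, 0, 0],
  ],
)

```text
time_s: 21.7
tool_pos: [0.514, -0.0136, 0.1602]
tool_rot: [180.0, 0.0, 82.0]
force: [-3.3, -0.0, 4.5]
grip_width: 0.0238
grasp_force: 45.0
```

apply_moves(
  moves=[
    [0, 0, 0, 0, 0, 0, 0.45],
    [0, 0, 0, 0, 0, 0, 0.45],
    [0, 0, -0.005, 0, 0, 0, 0.45],
    [0, 0, -0.01, 0, 0, 0, 0.45],
    [0, 0, -0.03, 0, 0, 0, 0.45],
    [0, 0, -0.1, 0, 0, 0, 0.6],
    [0, 0, -0.2, 0, 0, 0, 0.85],
    [0, 0, -0.3, 0, 0, 0, 0.9],
    [0, 0, -0.35, 0, 0, 0, 0.9],
    [0, 0, -0.35, 0, 0, 0, 0.9],
    [0, 0, -0.35, 0, 0, 0, 0.9],
  ],
)

```text
time_s: 22.8
tool_pos: [0.5135, -0.0137, 0.2291]
tool_rot: [-180.0, 0.0, 81.9]
force: [0.2, 0.4, -0.8]
grip_width: 0.0753
grasp_force: 0.0
```

```bash
python3 - <<'E'
from fit import *
o=env.get_obs();print(o['tool_pos'],o['force'],o['grip_width'])
c,_=shot('wrist','w7.png');S,_=shot('scene','s7.png')
for n,k in (('w7',c),('s7',S)):
  for z in (.137,.140): print(n,z,fit(f'pics/{n}.png',k,(.513,-.015),[(.082,z)],.01))
a=cv2.imread('pics/w7.png');b=cv2.resize(cv2.imread('pics/s7.png')[90:290,200:440],None,fx=2,fy=2,interpolation=2)
cv2.imwrite('pics/c7.png',np.hstack([cv2.resize(a,(320,200)),b[:200*2][:200] if 0 else cv2.resize(b,(480,400))[:200]]) if 0 else cv2.resize(b,(480,400)))
E
```

```text
[ 0.51354686 -0.01366343  0.22911996] [ 0.20766079  0.44037234 -0.82943336] 0.07529411743511323
w7 0.137 (array([ 0.5123, -0.0143]), np.float64(18.8))
w7 0.14 (array([ 0.5131, -0.0147]), np.float64(15.7))
s7 0.137 (array([ 0.5148, -0.0135]), np.float64(18.2))
s7 0.14 (array([ 0.5164, -0.0163]), np.float64(18.3))
```

View pics/c7.png

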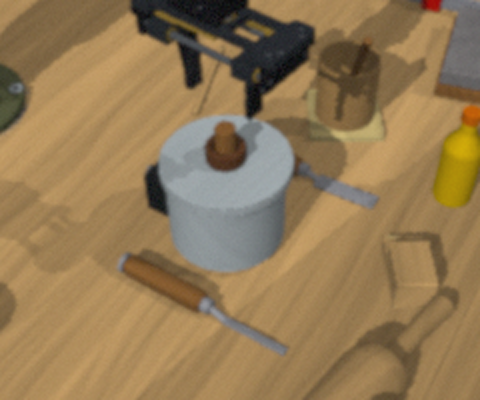

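apply_moves(
  moves=[
    [0, 0, 0.06, 0, 0, 0, 0.9],
    [0, 0, 0.14, 0, 0, 0, 0.9],
    [0, 0, 0.22, 0, 0, 0, 0.9],
    [0, 0, 0.3, 0, 0, 0, 0.9],
    [0, 0, 0.36, 0, 0, 0, 0.9],
    [0, 0, 0.41, 0, 0, 0, 0.9],
    [0, 0, 0.435, 0, 0, 0, 0.9],
    [0, 0, 0.447, 0, 0, 0, 0.9],
    [0, 0, 0.447, 0, 0, 0, 0.9],
    [0, 0, 0.447, 0, 0, 0, 0.9],
  ],
)

```text
time_s: 23.9
tool_pos: [0.5142, -0.0136, 0.1405]
tool_rot: [179.9, 0.0, 82.0]
force: [0.5, -0.5, -0.2]
grip_width: 0.0787
grasp_force: 0.0
```

apply_moves(
  moves=[
    [0, 0, 0, 0, 0, 0, 0],
    [0, 0, 0, 0, 0, 0, 0],
    [0, 0, 0, 0, 0, 0, 0],
    [0, 0, 0, 0, 0, 0, 0],
    [0, 0, 0, 0, 0, 0, 0],
    [0, 0, 0, 0, 0, 0, 0],
  ],
  grip_force=30,
)

```text
time_s: 24.5
tool_pos: [0.5137, -0.0136, 0.14]
tool_rot: [-180.0, 0.0, 81.9]
force: [-0.6, 0.5, 1.3]
grip_width: 0.0487
grasp_force: 30.0
```

apply_moves(
  moves=[
    [0, 0, -0.015, 0, 0, 0, 0],
    [0, 0, -0.035, 0, 0, 0, 0],
    [0, 0, -0.06, 0, 0, 0, 0],
    [0, 0, -0.06, 0, 0, 0, 0],
  ],
)

```text
time_s: 24.9
tool_pos: [0.5142, -0.0136, 0.1527]
tool_rot: [179.9, 0.0, 81.9]
force: [-0.0, 0.2, -3.4]
grip_width: 0.0485
grasp_force: 30.0
```

Only the outer lid's weight (3 N) is carried; lift on.

apply_moves(
  moves=[
    [0, 0, -0.02, 0, 0, 0, 0],
    [0, 0, -0.05, 0, 0, 0, 0],
    [0, 0, -0.09, 0, 0, 0, 0],
    [0, 0, -0.13, 0, 0, 0, 0],
    [0, 0, -0.17, 0, 0, 0, 0],
    [0, 0, -0.21, 0, 0, 0, 0],
    [0, 0, -0.25, 0, 0, 0, 0],
    [0, 0, -0.29, 0, 0, 0, 0],
    [0, 0, -0.33, 0, 0, 0, 0],
    [0, 0, -0.37, 0, 0, 0, 0],
    [0, 0, -0.4, 0, 0, 0, 0],
    [0, 0, -0.42, 0, 0, 0, 0],
    [0, 0, -0.43, 0, 0, 0, 0],
    [0, 0, -0.43, 0, 0, 0, 0],
    [0, 0, -0.43, 0, 0, 0, 0],
    [0, 0, -0.43, 0, 0, 0, 0],
  ],
)

```text
time_s: 26.5
tool_pos: [0.5135, -0.0136, 0.2375]
tool_rot: [-180.0, 0.0, 82.0]
force: [-0.1, -0.7, -2.5]
grip_width: 0.0485
grasp_force: 30.0
```

```bash
python3 - <<'E'
from h import *
o=env.get_obs();print(o['tool_pos'],o['force'],o['grasp_force'])
S,_=shot('scene','s8.png')
cv2.imwrite('pics/c8.png',cv2.resize(cv2.imread('pics/s8.png')[60:260,180:440],None,fx=2.5,fy=2.5,interpolation=2))
E
```

```text
[ 0.51350537 -0.01359248  0.23754096] [-0.14291626 -0.72294657 -2.52199404] 29.999143481254578
```

View pics/c8.png

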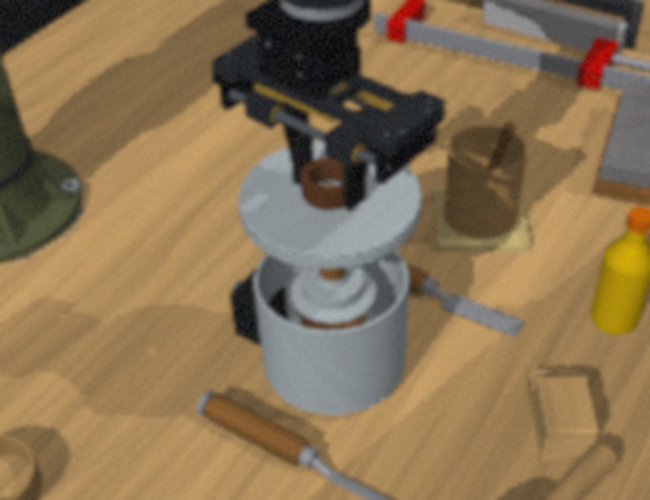

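The outer lid is held level at crop pixel (330,205). The inner lid is seated on the copper pot at (332,300), and the brush stands in the tube at (490,170).

```bash
python3 -c "
from h import *
print(env.sign_off())"
```

```text
the job is handed in; nothing more can be done
None
```

The job is handed in at about 26.5 s of the 70 s limit (no verdict came back): brush in the tube, inner lid seated on the copper pot, and the outer lid held still and level about 97 mm above the jacket's rim.

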